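# Locate a phone frame and set the fixture jaw to its gauge mark

## Task

Get the phone frame located in the fixture: with a fingertip, push it along the bed until it sits squarely against both end-stop pins, and only then roll the knurled brass wheel under a fingertip until the sliding jaw has closed in beside the frame and its pointer stands opposite the gauge mark. Move the jaw with the wheel only, never by pushing on the jaw itself; do not lift the frame or squeeze it with the jaw, and leave the parts lying on the fixture's ledge where they are.

Things in the scene. Friction and masses are not known exactly. Their poses are not given: they have to be found in the camera images.
- jig: aluminium phone-frame fixture, fixed, on four pillars. Its origin is 42 mm above the desk and 14 mm under the bed; in its own axes the plate spans x -76 to +96, y -114 to +80 mm, its top (the bed) at z = 14. +y is the jaw's closing direction, +x leads to the end-stop pins. Fixed fence: face at y = +62, x -40 to +40, 14 mm high. Bearing block: x -46 to +46, y -62 to -46, top at z = 37
- phone_frame: grey phone mid-frame, flat plate 62 mm (own x) by 70 mm (own y), 10 mm high, its solid edge 8 mm high, 60 g, loose on the bed, sliding freely. Origin: centre of its underside. Starts 14 to 30 mm short of the pins and 3 to 9 mm off the fence, turned up to 0.1 rad from the fixture's axes
- frame_seat (a point): point on the bed (56 mm above the desk) where the frame's origin lies when it touches both end-stop pins and the fence; axes of the fixture. Obstacle left of the work: the room's black boom arm rises from x 0.36, y 0.21 m to 0.43 m above the desk, then slants to its end at x 0.41, y -0.08, 0.65 m high; pass over it or keep to its right
- end_stop (a point): point on the bed midway between the two upright steel end-stop pins, which stand 22 mm either side of it along the fixture's y; each 8 mm in diameter, 16 mm high. A frame that is home touches both, its far edge 4 mm short of the pins' centre line
- wheel_top (a point): top of the knurled wheel, mid-width, 28 mm above the bed; fixed, axes of the fixture. The brass wheel is 40 mm in diameter, 18 mm wide, with 24 straight ribs 2 mm deep; its axle lies along the fixture's x, 8 mm above the bed. It stands between two cheeks 20 mm high at the end of the fixture away from the fence; all within 20 mm of it is at least 5 mm lower
- wheel (a joint): turn of the knurled wheel in rad: grows when the top of its rim is rolled towards the fixture's +y, which closes the jaw; rolling back opens it. About 2 N along the rim turns it; it stays where it is left. Its pinion moves the jaw 6 mm per rad
- jaw (a joint): travel of the sliding jaw in m: 0 fully open, grows towards the fence, stop at 0.030; 0.024 puts its pointer on the gauge mark. At travel q the jaw's face (60 mm wide, top 22 mm above the bed) is at fixture y = -34 mm + q; at the mark the gap from jaw to fence is 72 mm, 2 mm more than the frame. Starts between 0 and 0.012
- jaw_pointer (a point): tip of the small dark triangular pointer clamped on the jaw's near guide rod, beside the wheel on its near side, 11 mm above the bed; it points to the fixture's -x and travels along its y with the jaw
- gauge_mark (a point): tip of the dark triangular gauge mark screwed on the graduated steel strip at the near edge of the fixture; fixed, 11 mm above the bed, axes of the fixture. It points to +x at the pointer's track; the jaw is set when both tips are at the same y of the fixture
- battery_pack: flat phone battery 68 x 42 x 9 mm, lying loose on the ledge of the fixture behind the end-stop pins; not to be disturbed
- speaker_module: small black speaker module 18 x 30 x 9 mm, loose on the same ledge; not to be disturbed
- shield_can: small light grey shield can 16 x 36 x 9 mm, loose on the same ledge, nearest the wheel end; not to be disturbed

How it is judged:
By the outcome, as a careful person would: the job done as asked, in the order asked, and still so for the second after the job is handed in, with the robot touching nothing.
It also fails if it takes over 67 s, if anything falls off the work surface, if the arm or the gripper's body presses on something with over 40 N, if the wrist force passes 120 N, or if a joint passes its speed limit or range.

## Robot

A 6-joint arm with a two-finger parallel gripper is mounted at the origin on a cart in front of the work surface, level with it; the furniture and walls round the work are solid. World frame = base frame: x ahead of the robot, y to its left, z up, the work surface at z = 0. Lengths are in mm, angles in rad, forces in N, time in s.
With the tool pointing down it reaches from about 325 to 1000 mm from the base axis. Payload 5.1 kg.
Tool frame: the origin (TCP) lies on the centre line of the jaws, within the pads' length; the fingertips stand arm.finger_overhang ahead of it and the grasp point (between the pads) lies 8 mm behind it (arm.finger_overhang is the distance from the TCP to the fingertips, in mm); z points along the fingers, y is the line along which they close (so a half turn about z gives the same grasp; the last joint's range is limited). The gripper opens to 85 mm and grips with 20 to 120 N. Pads are 22 mm wide; open, the fingers measure 114 mm over their backs; the gripper's body (76 mm by 85 mm) begins 54 mm behind the grasp point. The pads swing forward as they close: fully open they stand 13 mm farther back than shut.
Start: joints at [-1.216, 0.124, 1.65, -0, 1.367, -0.083], TCP at [275.534, -588.699, 242.322] pointing down, gripper open.
Joint ranges: [-2.61, 2.61], [-1.02, 2.33], [0.03, 2.71], [-1.35, 4.49], [0.32, 2.68], [-2.91, 2.91]. Speed limits (rad/s): [2.57, 2.57, 3.14, 3.14, 3.14, 3.14].

## Interface

Orientations are given as a rotation vector (axis times angle).
In Python, from workcell import arm, optics gives the robot as it stands. The module is installed in compiled form; this text tells all that it offers.
- The arm moves only by the tool arm_command, never from a script. Its argument "increments" is a list of rows, each an object of numbers: "tx", "ty", "tz": the shift along the tool's x, y, z in m; "spin": the turn about the tool's z in degrees. In form: [{"tx": .., "ty": .., "tz": .., "spin": ..}, ...]. A call has 1 to 8 rows; each row shifts and turns the commanded pose from where the row before left it, along the tool's axes as they then stand; what a row does not reach is not made up. A row lasts 1/12 s, in which the tool goes at most 41.7 mm and 7.16 degrees, less where a joint would pass 70% of its speed; a pose out of reach is approached as far as the arm can. A call with a gripper value outside its range is refused whole. "hand" is the closure, from 0 (fully open) to 1 (shut), set as the call begins (left out, the last holds). The fingers move at their own pace and stop on an object; the grip force is fixed at half the most. Time passes only in rows, so rows that do not move let the fingers close. It gives the time, the measured TCP pose, the force, the opening and the grip force at its end, in the units of the state.
- arm.read_state(): the state, without advancing time (a new reading comes with each control period).
- optics.get_image(name): name is "scene" or "side" or "wrist"; returns the picture (420x560x3 uint8, red, green, blue); there is no depth.
- optics.camera_info(name): a dict with "fx", "fy", "cx", "cy" (pixels), "distortion" ([k1, k2, p1, p2, k3] as OpenCV has them; the pictures are not rectified), "R" (3x3) and "t" (3): a world point X has camera coordinates R X + t; the wrist camera has in their place "hand_eye" (4x4, takes a point from camera to tool coordinates, whose origin is the TCP and whose axes are the flange's). Camera axes: x right, y down, z forward; pixel columns grow to the right and rows downward; lengths in mm; the calibration is good to about 2 mm. A picture is of the moment at which its call begins: read the wrist's pose just before it. camera_info takes no time and is no camera call.
- arm.hand_in(): hands the job in; it is judged then, once.
The state is a dict: "time": time; "q": joint angles; "joint_vel": joint speeds; "joint_torque": joint torques, N m; "ee_pos": TCP position; "eef_rot": TCP orientation; "force": force on the tool from outside, world axes, zero at the start; "ft_torque": the same for the moment, N m; "width": finger opening in mm; "gripper_force": force on a finger pad.
Only numpy, scipy, OpenCV 4.12 (cv2) and the standard library are available. Lean on these libraries where they do the work, as an engineer would, in place of code of your own. Each camera call takes 0.05 s, during which the arm holds its last target. There are 200 camera calls.

## Working session

There is one attempt and no reset: what is moved stays moved. The work goes in short steps, Python scripts to look and compute and a tool call to move; the robot and the scene stay as the last step left them, time stands still between calls to the robot, and variables do not carry over. Pictures are saved under pics/ and viewed, at most 10 in all, crops included, and the job is handed in when it is done.

Besides the shell and the picture viewer there is one more tool, called after "Emit:" as name([rows], argument=value, ...), one row to a line, values as JSON. arm_command: Moves the arm, as the interface text tells. Its arguments: {"type":"object","properties":{"increments":{"type":"array"},"hand":{"type":"number"}},"required":["increments"]}

```bash
mkdir -p pics
cat > h.py <<'E'
from workcell import arm, optics
import numpy as np, cv2, json
from scipy.spatial.transform import Rotation as Ro
def snap(n,f):
    s=arm.read_state(); im=optics.get_image(n); cv2.imwrite(f'pics/{f}.png',im[:,:,::-1]); json.dump({'p':list(map(float,s['ee_pos'])),'r':list(map(float,s['eef_rot']))},open(f'pics/{f}.json','w')); return s
def ray(n,uv,f=None):
    c=optics.camera_info(n); K=np.array([[c['fx'],0,c['cx']],[0,c['fy'],c['cy']],[0,0,1.]])
    p=cv2.undistortPoints(np.array([[uv]],float),K,np.array(c['distortion'],float))[0,0]; d=np.array([p[0],p[1],1.])
    if n=='wrist':
        s=json.load(open(f'pics/{f}.json')); H=np.array(c['hand_eye']); R=Ro.from_rotvec(s['r']).as_matrix()
        return R@H[:3,3]+s['p'], R@H[:3,:3]@d
    R=np.array(c['R']);t=np.array(c['t']).ravel(); return -R.T@t, R.T@d
def atz(n,uv,z,f=None):
    o,d=ray(n,uv,f); return o+d*(z-o[2])/d[2]
def tri(*rays):
    A=0;b=0
    for o,d in rays:
        d=d/np.linalg.norm(d); P=np.eye(3)-np.outer(d,d); A=A+P; b=b+P@o
    return np.linalg.solve(A,b)
E
python3 - <<'E'
from h import *
for n in('scene','side','wrist'): snap(n,n+'0'); 
a=[cv2.imread(f'pics/{n}0.png') for n in('scene','side')]
s=arm.read_state();print(s['time'],s['ee_pos'],s['eef_rot'],s['width'],arm.finger_overhang)
print(optics.camera_info('wrist')['hand_eye'])
for n in('scene','side'):print(ray(n,(280,210)))
E
```

```text
0.15 [ 275.36638208 -588.27200111  241.32627685] [-3.06501625e+00 -6.81831563e-01  3.58628330e-04] 85.5882528287642 11.0
[[-1.13334854e-03 -9.46570857e-01 -3.22493921e-01  8.29581275e+01]
 [ 9.99999154e-01 -8.66802814e-04 -9.70118446e-04 -6.14970631e-01]
 [ 6.38747210e-04 -3.22494747e-01  9.46571038e-01 -1.31956416e+02]
 [ 0.00000000e+00  0.00000000e+00  0.00000000e+00  1.00000000e+00]]
(array([-172.07186392,  -54.5307878 ,  494.9929628 ]), array([ 0.81000427, -0.38749606, -0.4406365 ]))
(array([541.69652065, 411.95471091, 414.58683525]), array([-0.05930342, -0.94377828, -0.32661052]))
```

View pics/scene0.png

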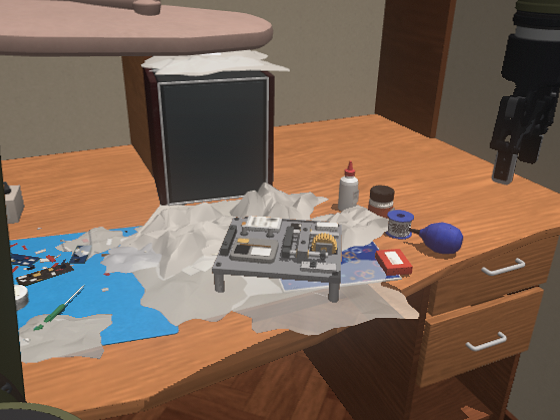

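View pics/side0.png

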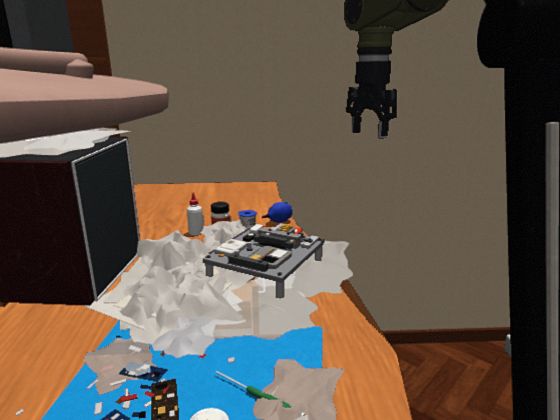

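The scene view shows the fixture at pixels (215–342, 217–277), with the wheel at (322,243) on the right and the pins and ledge at the far side. The side view shows it at (205–325, 225–280).

Run:
```python
from h import *
for uv in [(215,274),(341,272),(237,219),(340,222),(322,235)]: print(uv,atz('scene',uv,56).round())
for uv in [(207,260),(281,278),(324,240)]: print(uv,atz('side',uv,56).round())
print(Ro.from_rotvec(arm.read_state()['eef_rot']).as_matrix().round(3))
```

```text
(215, 274) [ 478. -261.   56.]
(341, 272) [ 409. -436.   56.]
(237, 219) [ 632. -355.   56.]
(340, 222) [ 550. -518.   56.]
(322, 235) [ 521. -465.   56.]
(207, 260) [ 633. -344.   56.]
(281, 278) [ 498. -263.   56.]
(324, 240) [ 397. -426.   56.]
[[ 0.906  0.424 -0.001]
 [ 0.424 -0.906  0.002]
 [ 0.    -0.002 -1.   ]]
```

Emit:
arm_command([
  {"tx": 0.038,"ty": -0.007,"tz": 0.005},
  {"tx": 0.038,"ty": -0.007,"tz": 0.005},
  {"tx": 0.038,"ty": -0.007,"tz": 0.005},
  {"tx": 0.038,"ty": -0.007,"tz": 0.005},
  {"tx": 0.038,"ty": -0.007,"tz": 0.005},
  {"tx": 0.038,"ty": -0.007,"tz": 0.005},
  {"tx": 0.038,"ty": -0.007,"tz": 0.005},
  {"tx": 0.038,"ty": -0.007,"tz": 0.005},
], hand=1)

```text
invalid input at $.increments[0]: expected keys tx, ty, tz, spin
```

Emit:
arm_command([
  {"spin": 6.5},
  {"spin": 6.5},
  {"spin": 6.5},
  {"spin": 6.5},
  {"spin": 6.5},
  {"spin": 6.5},
  {"spin": 6.5},
  {"spin": 6.5},
])

```text
invalid input at $.increments[0]: expected keys tx, ty, tz, spin
```

Run:
```python
from h import *
s=snap('wrist','w1'); print(s['time'],s['ee_pos'],Ro.from_rotvec(s['eef_rot']).as_matrix().round(3),s['width'])
im=cv2.imread('pics/w1.png'); cv2.imwrite('pics/w1b.png',cv2.resize(im,(800,600)))
print(optics.camera_info('wrist')['fx'])
```

```text
0.15 [ 275.36638208 -588.27200111  241.32627685] [[ 0.906  0.424 -0.001]
 [ 0.424 -0.906  0.002]
 [ 0.    -0.002 -1.   ]] 85.5882528287642
309.00801544976525
```

View pics/w1b.png

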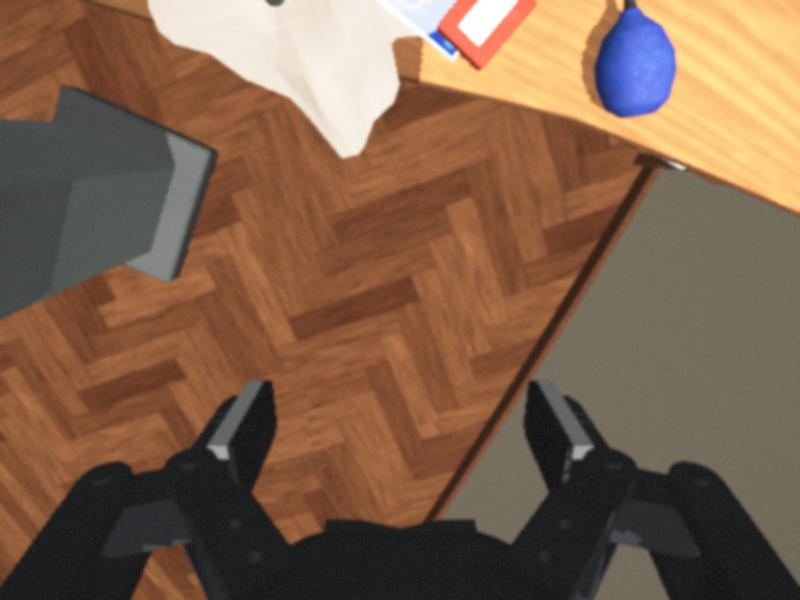

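The picture shows only floor and the open fingers, because the move was refused: every row needs all four keys.

Emit:
arm_command([
  {"tx": 0.033,"ty": -0.0155,"tz": 0.006,"spin": 0},
  {"tx": 0.033,"ty": -0.0155,"tz": 0.006,"spin": 0},
  {"tx": 0.033,"ty": -0.0155,"tz": 0.006,"spin": 0},
  {"tx": 0.033,"ty": -0.0155,"tz": 0.006,"spin": 0},
  {"tx": 0.033,"ty": -0.0155,"tz": 0.006,"spin": 0},
  {"tx": 0.033,"ty": -0.0155,"tz": 0.006,"spin": 0},
  {"tx": 0.033,"ty": -0.0155,"tz": 0.006,"spin": 0},
  {"tx": 0.033,"ty": -0.0155,"tz": 0.006,"spin": 0},
], hand=1)

```text
time: 0.87
ee_pos: [462.8, -362.9, 193.9]
eef_rot: [-3.067, -0.682, -0.0]
force: [1.4, -0.8, 0.7]
width: 0.0
gripper_force: 0.0
```

Emit:
arm_command([
  {"tx": 0,"ty": 0,"tz": 0,"spin": 6.5},
  {"tx": 0,"ty": 0,"tz": 0,"spin": 6.5},
  {"tx": 0,"ty": 0,"tz": 0,"spin": 6.5},
  {"tx": 0,"ty": 0,"tz": 0,"spin": 6.5},
  {"tx": 0,"ty": 0,"tz": 0,"spin": 6.5},
  {"tx": 0,"ty": 0,"tz": 0,"spin": 6.5},
  {"tx": 0,"ty": 0,"tz": 0,"spin": 6.5},
  {"tx": 0,"ty": 0,"tz": 0,"spin": 6.5},
])

```text
time: 1.53
ee_pos: [461.9, -364.3, 194.1]
eef_rot: [-3.053, 0.74, 0.001]
force: [0.2, -0.7, -0.5]
width: -0.1
gripper_force: 0.0
```

Emit:
arm_command([
  {"tx": 0,"ty": 0,"tz": 0,"spin": 0},
  {"tx": 0,"ty": 0,"tz": 0,"spin": 0},
  {"tx": 0,"ty": 0,"tz": 0,"spin": 0},
])

```text
time: 1.78
ee_pos: [462.0, -364.4, 194.2]
eef_rot: [-3.056, 0.728, 0.0]
force: [0.2, -0.0, 1.0]
width: -0.1
gripper_force: 0.0
```

Run:
```python
from h import *
s=snap('wrist','w1'); print(s['time'],s['ee_pos'],Ro.from_rotvec(s['eef_rot']).as_matrix().round(3),s['width'])
im=cv2.imread('pics/w1.png'); cv2.imwrite('pics/w1b.png',cv2.resize(im,(800,600),interpolation=cv2.INTER_CUBIC))
```

```text
1.7833 [ 462.00479837 -364.42916904  194.2016979 ] [[ 0.893 -0.451 -0.   ]
 [-0.451 -0.893  0.   ]
 [-0.    -0.    -1.   ]] -0.0886273749712541
```

View pics/w1b.png

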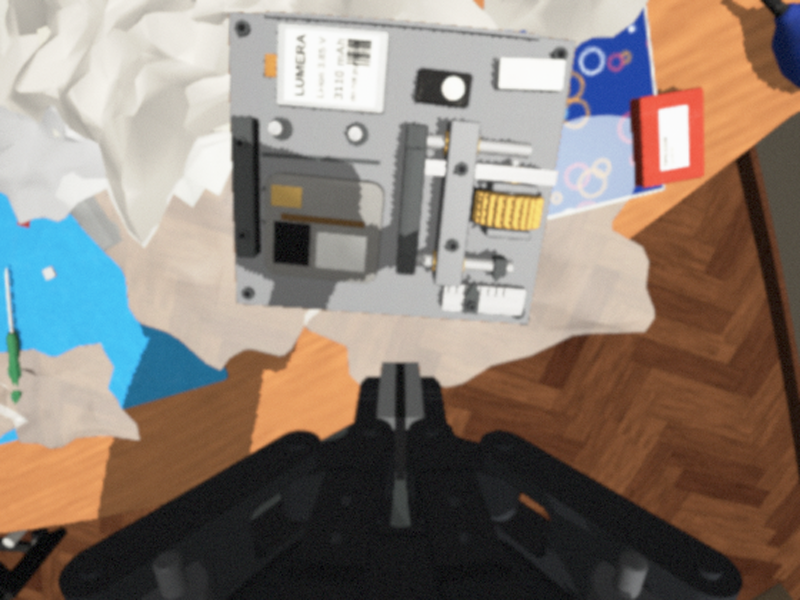

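The wrist view shows the whole fixture (enlarged pixels):
- **Plate corners:** (230,12), (574,42), (237,304) and (528,322).
- **Pins:** (278,130) and (355,133).
- **Frame:** roughly x 262–383, y 160–285.
- **Jaw:** at x 400–425.
- **Wheel:** (508,212).
- **Pointer and gauge mark:** pointer near (500,268), gauge mark near (472,298).

Run:
```python
from h import *
f=lambda U,V,z:atz('wrist',(0.7*(U+.5)-.5,0.7*(V+.5)-.5),z,'w1')
L=np.array([[96,80],[96,-114],[-76,80],[-76,-114]],float)
W=np.array([f(*p,56)[:2] for p in [(230,12),(574,42),(237,304),(528,322)]])
print(W.round(1))
lc,wc=L.mean(0),W.mean(0); A=(L-lc);B=(W-wc)
U,S,V=np.linalg.svd(A.T@B); R=(U@V).T; t=wc-R@lc
print('yaw',np.degrees(np.arctan2(R[1,0],R[0,0])),'t',t,'res',(L@R.T+t-W).round(1))
g=lambda p,z:R.T@(f(*p,z)[:2]-t)
print('pins',g((278,128),72),g((356,132),72)); print('wheel',g((508,212),84))
print('tip',g((400,362),180))
im=cv2.imread('pics/w1.png'); cv2.imwrite('pics/w1c.png',cv2.resize(im[75:230,155:395],(800,517),interpolation=cv2.INTER_CUBIC))
np.savez('fx.npz',R=R,t=t)
```

```text
[[ 642.2 -350.4]
 [ 542.6 -513.5]
 [ 496.2 -261.1]
 [ 398.  -426.9]]
yaw -31.09727459554236 t [ 519.95298743 -368.28149081] res [[ 1.3  1.1]
 [ 0.7 -2. ]
 [ 0.   0.6]
 [-2.   0.3]]
pins [35.16467211 47.08806813] [35.83440182  4.34810001]
wheel [  0.36072088 -81.72019626]
tip [-45.33621788 -25.72562245]
```

View pics/w1c.png

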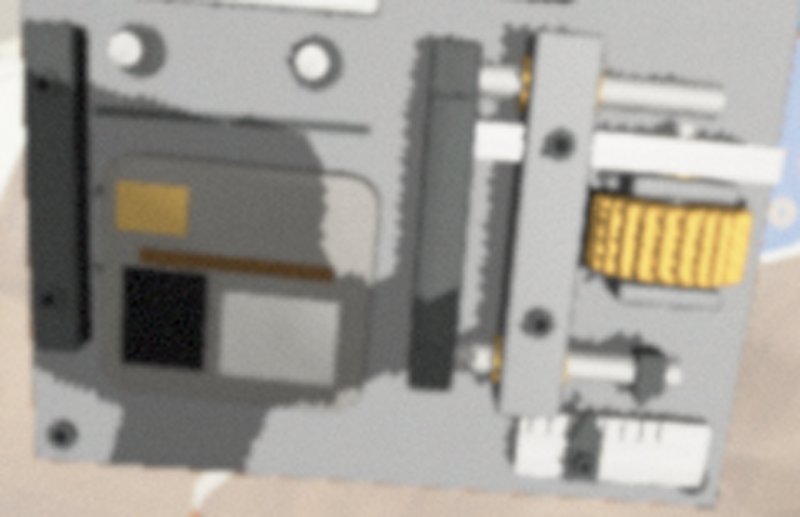

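```bash
cat >> h.py <<'E'
d_=np.load('fx.npz') if __import__('os').path.exists('fx.npz') else None
if d_ is not None: R,t=d_['R'],d_['t']
E
python3 - <<'E'
from h import *
g=lambda U,V,z:(R.T@(atz('wrist',(155+.3*(U+.5)-.5,75+.3*(V+.5)-.5),z,'w1')[:2]-t)).round(1)
for n,z,ps in [('groove',56,[(98,110),(370,128)]),('frame L,R top',65,[(112,155),(360,172)]),('frame right',65,[(379,190),(365,380)]),('frame near',64,[(110,395),(330,405)]),('frame left',64,[(103,180),(92,380)]),('fence face',70,[(88,30),(88,340)]),('jaw face top',78,[(430,40),(410,385)]),('pointer/mark',67,[(648,395),(585,418)]),('wheel',84,[(670,241)]),('block',79,[(538,35),(598,35),(500,410)])]:
    print(n,*[g(*p,z) for p in ps])
E
```

```text
groove [20.3 60.2] [20.4 -8.9]
frame L,R top [10.  54.2] [10.1 -7.4]
frame right [  6.  -12.4] [-43.1 -11.8]
frame near [-52.5  55.9] [-51.   -2.9]
frame left [ 3.7 56.8] [-48.7  60.7]
fence face [38.9 58.2] [-36.3  59.6]
jaw face top [ 41.6 -22.2] [-39.9 -23.5]
pointer/mark [-41.1 -86.3] [-48.6 -70.5]
wheel [  1.4 -81.7]
block [ 44.6 -46.4] [ 45.7 -60. ] [-44.5 -46.5]
```

The crop gives fixture yaw −31° with its origin at (520,−368). The frame spans x −52 to 10 and y −12 to 58, with almost no rotation. The jaw face is at about y −23. The pointer is about 16 mm short of the mark. I'll go behind the frame and descend.

Emit:
arm_command([
  {"tx": 0,"ty": 0,"tz": 0,"spin": 4.3},
  {"tx": -0.013,"ty": -0.025,"tz": 0,"spin": 0},
  {"tx": -0.013,"ty": -0.024,"tz": 0,"spin": 0},
  {"tx": 0,"ty": 0,"tz": 0.03,"spin": 0},
  {"tx": 0,"ty": 0,"tz": 0.03,"spin": 0},
  {"tx": 0,"ty": 0,"tz": 0.03,"spin": 0},
  {"tx": 0,"ty": 0,"tz": 0.02,"spin": 0},
  {"tx": 0,"ty": 0,"tz": 0,"spin": 0},
])

```text
time: 2.5
ee_pos: [462.2, -306.5, 78.9]
eef_rot: [-3.022, 0.842, 0.014]
force: [-2.3, 0.9, -1.2]
width: 0.2
gripper_force: 0.0
```

Run:
```python
from h import *
s=snap('wrist','w2'); p=s['ee_pos']; M=Ro.from_rotvec(s['eef_rot']).as_matrix()
print(s['time'],p,s['q'].round(2) if hasattr(s['q'],'round') else s['q'],'fix',R.T@(np.array(p)[:2]-t),'yaw',np.degrees(np.arctan2(M[1,0],M[0,0])),s['force'])
im=cv2.imread('pics/w2.png'); cv2.imwrite('pics/w2c.png',cv2.resize(im,(800,600),interpolation=cv2.INTER_CUBIC))
```

```text
2.5 [ 462.15132245 -306.51724632   78.88528738] [-0.68  0.08  1.99 -0.    1.08  1.43] fix [-81.39585839  23.03407495] yaw -31.13932252484606 [-2.27833803  0.94265617 -1.15025707]
```

View pics/w2c.png

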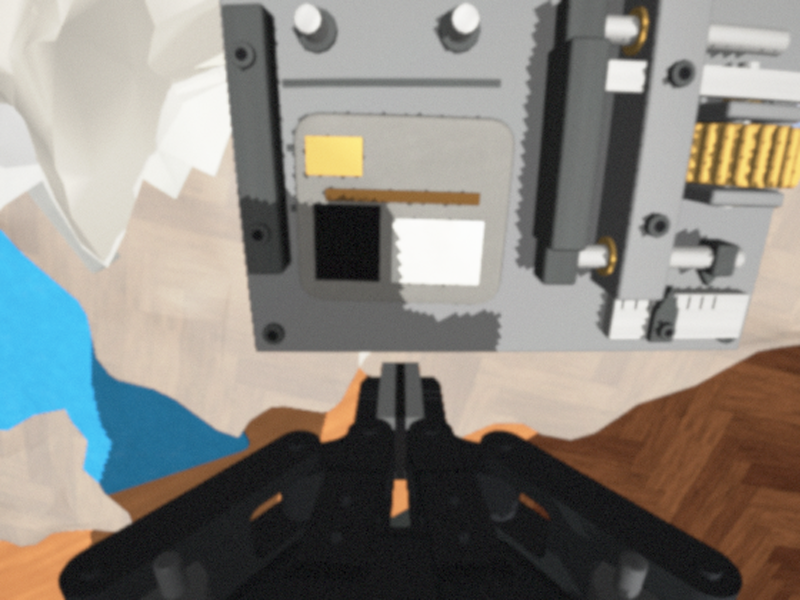

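This close view shows the frame's corners at about (297,113), (513,122), (300,300) and (500,305), turned slightly clockwise. The fingertip is at (400,362), the pointer at (722,255) and the mark at (662,315).

Run:
```python
from h import *
g=lambda U,V,z:(R.T@(atz('wrist',(.7*(U+.5)-.5,.7*(V+.5)-.5),z,'w2')[:2]-t)).round(1)
for n,z,ps in [('groove',56,[(284,82),(500,82)]),('far',65,[(325,113),(490,121)]),('right',65,[(514,145),(501,285)]),('near',65,[(325,302),(480,305)]),('left',65,[(296,140),(300,280)]),('fence',70,[(266,10),(289,265)]),('fence foot',56,[(275,10),(291,265)]),('jaw',78,[(570,40),(543,250)]),('jaw2',70,[(540,250)]),('ptr,mark',67,[(715,278),(660,298)]),('plate near',56,[(258,350),(738,347)]),('pins',72,[(307,20),(465,18)]),('tip',68,[(400,362)]),('wheel',84,[(745,155)])]:
    print(n,*[g(*p,z) for p in ps])
```

```text
groove [20.8 60.7] [20.6 -8.9]
far [10.6 46.4] [ 8.3 -4.6]
right [  1.2 -12.6] [-45.2 -11.6]
near [-51.4  49.7] [-52.6  -4.8]
left [ 2.8 55.9] [-43.3  57.9]
fence [38.5 61.1] [-36.5  60. ]
fence foot [42.  62.1] [-40.4  63. ]
jaw [ 29.1 -22.9] [-29.6 -20.8]
jaw2 [-31.5 -22.4]
ptr,mark [-42.  -87.5] [-49.4 -68.4]
plate near [-74.7  78.9] [ -74.5 -113.4]
pins [35.1 49.2] [35.4  5.1]
tip [-73.4  23.4]
wheel [  0.2 -75.5]
```

Emit:
arm_command([
  {"tx": 0,"ty": 0,"tz": 0,"spin": 0},
  {"tx": 0,"ty": 0,"tz": 0,"spin": 0},
  {"tx": 0,"ty": 0,"tz": 0,"spin": 0},
  {"tx": 0,"ty": 0,"tz": 0,"spin": 0},
])

```text
time: 2.88
ee_pos: [466.2, -309.9, 86.3]
eef_rot: [3.025, -0.845, 0.005]
force: [-0.2, 0.2, 0.8]
width: 0.4
gripper_force: 0.0
```

Emit:
arm_command([
  {"tx": -0.002,"ty": 0,"tz": 0.005,"spin": 0},
  {"tx": 0,"ty": 0,"tz": 0.005,"spin": 0},
  {"tx": 0,"ty": 0,"tz": 0.004,"spin": 0},
  {"tx": 0,"ty": 0,"tz": 0,"spin": 0},
  {"tx": 0,"ty": 0,"tz": 0,"spin": 0},
  {"tx": 0,"ty": 0,"tz": 0,"spin": 0},
])

```text
time: 3.38
ee_pos: [463.5, -308.0, 70.1]
eef_rot: [-3.026, 0.845, 0.001]
force: [0.2, -0.1, 0.4]
width: 0.0
gripper_force: 0.0
```

Emit:
arm_command([
  {"tx": 0.005,"ty": 0,"tz": 0,"spin": 0},
  {"tx": 0.005,"ty": 0,"tz": 0,"spin": 0},
  {"tx": 0.004,"ty": 0,"tz": 0,"spin": 0},
  {"tx": 0.002,"ty": 0,"tz": 0,"spin": 0},
  {"tx": 0.002,"ty": 0,"tz": 0,"spin": 0},
  {"tx": 0.002,"ty": 0,"tz": 0,"spin": 0},
  {"tx": 0,"ty": 0,"tz": 0,"spin": 0},
])

```text
time: 3.97
ee_pos: [480.9, -318.6, 70.3]
eef_rot: [3.026, -0.845, 0.0]
force: [0.8, 0.1, 0.3]
width: 0.1
gripper_force: 0.0
```

Emit:
arm_command([
  {"tx": 0.002,"ty": -0.0008,"tz": 0,"spin": 0},
  {"tx": 0.002,"ty": -0.0008,"tz": 0,"spin": 0},
  {"tx": 0.002,"ty": -0.0008,"tz": 0,"spin": 0},
  {"tx": 0.002,"ty": -0.0008,"tz": 0,"spin": 0},
  {"tx": 0.002,"ty": -0.0008,"tz": 0,"spin": 0},
  {"tx": 0.002,"ty": -0.0008,"tz": 0,"spin": 0},
  {"tx": 0,"ty": 0,"tz": 0,"spin": 0},
  {"tx": 0,"ty": 0,"tz": 0,"spin": 0},
])

```text
time: 4.63
ee_pos: [493.6, -320.6, 70.4]
eef_rot: [3.026, -0.845, 0.001]
force: [0.5, -0.0, 0.7]
width: -0.0
gripper_force: 0.0
```

Run:
```python
from h import *
s=snap('wrist','w3'); p=s['ee_pos']
print(s['time'],p,'fix',R.T@(np.array(p)[:2]-t),s['force'])
im=cv2.imread('pics/w3.png'); cv2.imwrite('pics/w3c.png',cv2.resize(im,(800,600),interpolation=cv2.INTER_CUBIC)[:420])
```

```text
4.6333 [ 493.64749608 -320.57410085   70.40144381] fix [-47.16568647  27.26484828] [ 0.48123871 -0.01597826  0.72577315]
```

View pics/w3c.png

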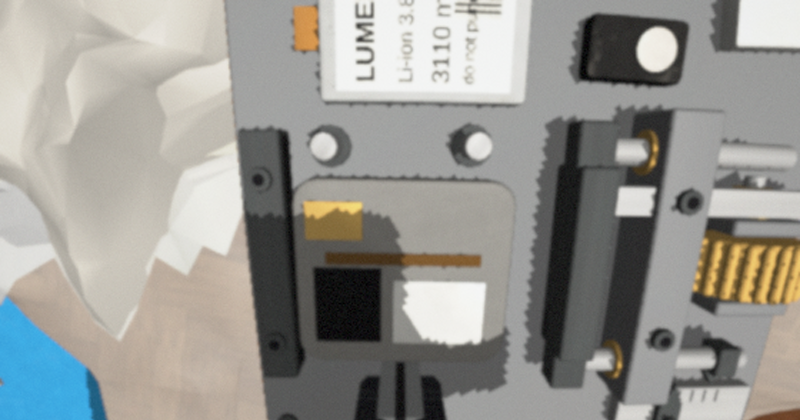

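The frame has moved to just short of the pins. Its far edge is at row 180, the pins are at (325,147) and (478,147), and its left edge is at column 295 beside the fence.

```bash
cat > m.py <<'E'
from h import *
def g(U,V,z,f): return (R.T@(atz('wrist',(.7*(U+.5)-.5,.7*(V+.5)-.5),z,f)[:2]-t)).round(1)
E
python3 - <<'E'
from m import *
for n,z,ps in [('far',65,[(330,180),(480,182)]),('right',65,[(515,210),(506,335)]),('left',65,[(293,200),(299,335)]),('fence',70,[(288,130),(298,374)]),('pins',72,[(323,145),(479,146)])]:
    print(n,*[g(*p,z,'w3') for p in ps])
E
```

```text
far [25.3 48.7] [24.6  3.1]
right [16.1 -8.3] [-26.2  -8.5]
left [19.4 60.5] [-26.  62.]
fence [39.8 59.3] [-38.2  62.3]
pins [35.5 49.2] [35.1  5.1]
```

Emit:
arm_command([
  {"tx": 0.0015,"ty": -0.0004,"tz": 0,"spin": 0},
  {"tx": 0.0015,"ty": -0.0004,"tz": 0,"spin": 0},
  {"tx": 0.0015,"ty": -0.0004,"tz": 0,"spin": 0},
  {"tx": 0.001,"ty": -0.0003,"tz": 0,"spin": 0},
  {"tx": 0,"ty": 0,"tz": 0,"spin": 0},
  {"tx": 0,"ty": 0,"tz": 0,"spin": 0},
])

```text
time: 5.18
ee_pos: [499.1, -322.1, 70.3]
eef_rot: [-3.026, 0.845, -0.001]
force: [0.4, 0.9, 0.6]
width: -0.2
gripper_force: 0.1
```

Emit:
arm_command([
  {"tx": 0.001,"ty": 0,"tz": 0,"spin": 0},
  {"tx": 0.001,"ty": 0,"tz": 0,"spin": 0},
  {"tx": 0,"ty": 0,"tz": 0,"spin": 0},
  {"tx": 0,"ty": 0,"tz": 0,"spin": 0},
])

```text
time: 5.52
ee_pos: [499.8, -322.5, 70.3]
eef_rot: [-3.025, 0.845, 0.004]
force: [-4.4, 2.4, 3.6]
width: -0.1
gripper_force: 2.6
```

Emit:
arm_command([
  {"tx": 0.001,"ty": 0,"tz": 0,"spin": 0},
  {"tx": 0,"ty": 0,"tz": 0,"spin": 0},
  {"tx": 0,"ty": 0,"tz": 0,"spin": 0},
])

```text
time: 5.77
ee_pos: [499.9, -322.6, 70.2]
eef_rot: [-3.024, 0.845, 0.008]
force: [-7.6, 3.8, 5.5]
width: 0.0
gripper_force: 4.2
```

Run:
```python
from h import *
s=snap('wrist','w4'); p=s['ee_pos']
print(s['time'],p,'fix',R.T@(np.array(p)[:2]-t),s['force'])
im=cv2.imread('pics/w4.png'); cv2.imwrite('pics/w4c.png',cv2.resize(im[60:270,140:420],(800,600),interpolation=cv2.INTER_CUBIC))
```

```text
5.7667 [ 499.88057236 -322.5783498    70.23396414] fix [-40.79317553  28.76796439] [-7.62479704  3.80383543  5.49140655]
```

View pics/w4c.png

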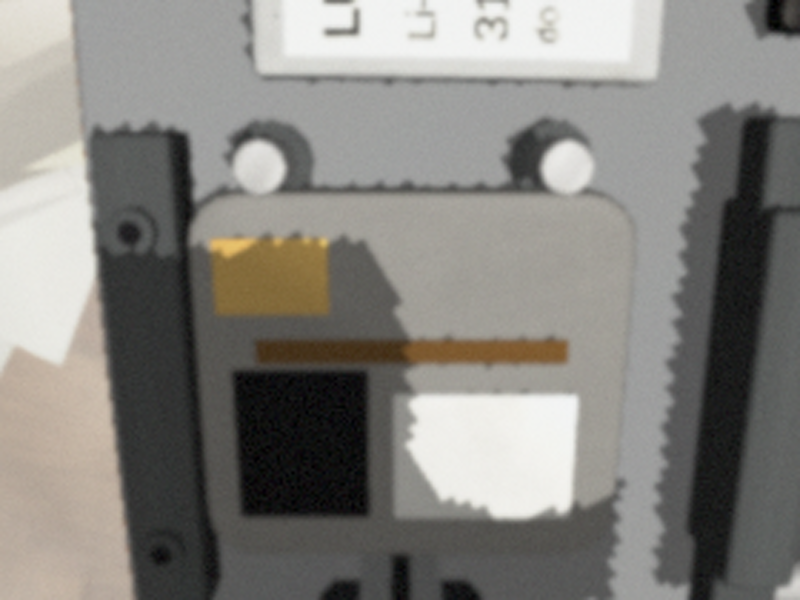

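The frame's far edge (row 190) touches both pins at (260,165) and (567,165) squarely. Its left edge lies along the fence. I'll back off, rise, and go over the wheel.

Emit:
arm_command([
  {"tx": -0.003,"ty": 0,"tz": 0,"spin": 0},
  {"tx": -0.006,"ty": 0,"tz": 0,"spin": 0},
  {"tx": -0.007,"ty": 0,"tz": 0,"spin": 0},
  {"tx": 0,"ty": 0,"tz": -0.03,"spin": 0},
  {"tx": 0,"ty": 0,"tz": -0.04,"spin": 0},
  {"tx": 0.014,"ty": 0.03,"tz": -0.02,"spin": 0},
  {"tx": 0.014,"ty": 0.03,"tz": 0,"spin": 0},
  {"tx": 0.014,"ty": 0.03,"tz": 0,"spin": 0},
])

```text
time: 6.48
ee_pos: [478.0, -415.8, 163.8]
eef_rot: [3.023, -0.842, 0.009]
force: [0.2, -0.6, -0.2]
width: 0.1
gripper_force: 0.0
```

Emit:
arm_command([
  {"tx": 0.014,"ty": 0.03,"tz": 0,"spin": 0},
  {"tx": 0,"ty": 0,"tz": 0,"spin": -7},
  {"tx": 0,"ty": 0,"tz": 0,"spin": -7},
  {"tx": 0,"ty": 0,"tz": 0,"spin": -7},
  {"tx": 0,"ty": 0,"tz": 0,"spin": -7},
  {"tx": 0,"ty": 0,"tz": 0,"spin": -7},
  {"tx": 0,"ty": 0,"tz": 0,"spin": -7},
  {"tx": 0,"ty": 0,"tz": 0,"spin": -7},
])

```text
time: 7.15
ee_pos: [473.2, -446.8, 160.2]
eef_rot: [3.102, 0.495, 0.0]
force: [0.2, -0.1, 0.3]
width: 0.1
gripper_force: 0.0
```

Emit:
arm_command([
  {"tx": 0,"ty": 0,"tz": 0,"spin": -7},
  {"tx": 0,"ty": 0,"tz": 0,"spin": -7},
  {"tx": 0,"ty": 0,"tz": 0,"spin": -7},
  {"tx": 0,"ty": 0,"tz": 0,"spin": -7},
  {"tx": 0,"ty": 0,"tz": 0,"spin": -7},
  {"tx": 0,"ty": 0,"tz": 0,"spin": -6},
  {"tx": 0,"ty": 0,"tz": 0,"spin": 0},
  {"tx": 0,"ty": 0,"tz": 0,"spin": 0},
])

```text
time: 7.82
ee_pos: [473.3, -446.8, 160.3]
eef_rot: [2.739, 1.538, 0.0]
force: [-0.5, -0.8, 0.1]
width: 0.0
gripper_force: 0.0
```

```bash
cat > st.py <<'E'
from h import *
import sys
s=snap('wrist',sys.argv[1]) if len(sys.argv)>1 else arm.read_state()
p=s['ee_pos']; M=Ro.from_rotvec(s['eef_rot']).as_matrix(); F=np.array(s['force'])
print(s['time'],'fix',(R.T@(np.array(p)[:2]-t)).round(1),'z',round(p[2],1),'yaw-fix',round(np.degrees(np.arctan2(M[1,0],M[0,0]))+31.1,1),'F',(R.T@F[:2]).round(1),F[2].round(1),'q6',s['q'][5])
if len(sys.argv)>1:
    im=cv2.imread(f'pics/{sys.argv[1]}.png'); cv2.imwrite(f'pics/{sys.argv[1]}c.png',cv2.resize(im,(800,600),interpolation=cv2.INTER_CUBIC))
E
python3 st.py w5
```

```text
7.8167 fix [  0.6 -91.4] z 160.3 yaw-fix 89.7 F [-0. -1.] 0.1 q6 -0.2916379748967199
```

View pics/w5c.png

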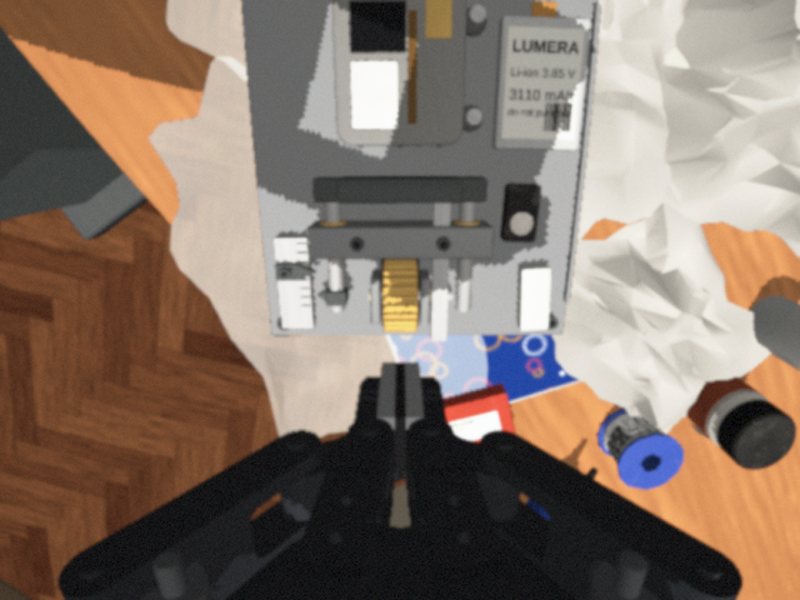

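The wheel is at (400,258–332), in line with the fingertip column. The pointer is at (328,297) and the gauge mark at (300,270). The frame is still against the pins.

Run:
```python
from m import *
for n,z,ps in [('wheel ends',76,[(400,258),(400,333)]),('wheel mid',84,[(400,290)]),('ptr',67,[(320,298)]),('mark',67,[(312,270)]),('jaw face',78,[(345,178),(455,178)]),('plate end',56,[(275,334),(562,332)])]:
    print(n,*[g(*p,z,'w5') for p in ps])
im=cv2.imread('pics/w5.png'); cv2.imwrite('pics/w5d.png',cv2.resize(im[155:240,185:305],(800,567),interpolation=cv2.INTER_CUBIC))
```

```text
wheel ends [  0.  -62.1] [  -0.2 -103.2]
wheel mid [ -0.  -76.5]
ptr [-43.4 -86.4]
mark [-46.7 -70.6]
jaw face [-25.7 -22.5] [ 26.3 -22.8]
plate end [ -73.6 -112.4] [  95.  -112.2]
```

Emit:
arm_command([
  {"tx": 0,"ty": 0,"tz": 0.03,"spin": 0},
  {"tx": 0,"ty": 0,"tz": 0.02,"spin": 0},
  {"tx": 0,"ty": 0,"tz": 0.008,"spin": 0},
  {"tx": 0,"ty": 0,"tz": 0,"spin": 0},
  {"tx": 0,"ty": 0,"tz": 0,"spin": 0},
  {"tx": 0,"ty": 0,"tz": 0,"spin": 0},
])

```text
time: 8.37
ee_pos: [474.1, -447.8, 104.0]
eef_rot: [2.735, 1.54, 0.001]
force: [-0.7, 0.5, -0.4]
width: 0.2
gripper_force: 0.0
```

Emit:
arm_command([
  {"tx": 0,"ty": 0,"tz": 0.003,"spin": 0},
  {"tx": 0,"ty": 0,"tz": 0.003,"spin": 0},
  {"tx": 0,"ty": 0,"tz": 0.001,"spin": 0},
  {"tx": 0,"ty": 0,"tz": 0,"spin": 0},
  {"tx": 0,"ty": 0,"tz": 0,"spin": 0},
])

```text
time: 8.78
ee_pos: [473.4, -447.0, 95.4]
eef_rot: [2.737, 1.542, -0.0]
force: [0.0, -0.5, -0.4]
width: -0.1
gripper_force: 0.0
```

Emit:
arm_command([
  {"tx": 0,"ty": 0,"tz": 0.0015,"spin": 0},
  {"tx": 0,"ty": 0,"tz": 0,"spin": 0},
  {"tx": 0,"ty": 0,"tz": 0,"spin": 0},
])

```text
time: 9.03
ee_pos: [473.7, -447.3, 94.9]
eef_rot: [2.737, 1.542, 0.0]
force: [-1.9, 1.7, 4.9]
width: 0.5
gripper_force: 2.5
```

Emit:
arm_command([
  {"tx": 0,"ty": 0,"tz": 0.001,"spin": 0},
  {"tx": 0,"ty": 0,"tz": 0,"spin": 0},
  {"tx": 0,"ty": 0,"tz": 0,"spin": 0},
])

```text
time: 9.28
ee_pos: [473.7, -447.3, 94.7]
eef_rot: [2.737, 1.542, 0.0]
force: [-3.3, 3.1, 8.7]
width: 0.1
gripper_force: 4.5
```

Emit:
arm_command([
  {"tx": 0.0025,"ty": 0,"tz": 0,"spin": 0},
  {"tx": 0.0025,"ty": 0,"tz": 0,"spin": 0},
  {"tx": 0.0025,"ty": 0,"tz": 0,"spin": 0},
  {"tx": 0.0025,"ty": 0,"tz": 0,"spin": 0},
  {"tx": 0.0025,"ty": 0,"tz": 0,"spin": 0},
  {"tx": 0.0025,"ty": 0,"tz": 0,"spin": 0},
  {"tx": 0.002,"ty": 0,"tz": 0,"spin": 0},
  {"tx": 0,"ty": 0,"tz": 0,"spin": 0},
])

```text
time: 9.95
ee_pos: [482.6, -433.0, 94.0]
eef_rot: [2.736, 1.541, -0.0]
force: [-2.9, 0.2, 6.2]
width: -0.0
gripper_force: 3.1
```

```bash
python3 st.py w6
python3 - <<'E'
import cv2,numpy as np
a=cv2.imread('pics/w5d.png');b=cv2.imread('pics/w6c.png')
cv2.imwrite('pics/w6d.png',np.hstack([cv2.resize(a,(400,600))*0+cv2.resize(cv2.imread('pics/w5.png')[150:240,180:240],(400,600)),cv2.resize(b[0:420,150:600],(400,600))]))
E
```

```text
9.95 fix [  1.4 -74.7] z 94.0 yaw-fix 89.9 F [-2.6 -1.4] 6.2 q6 -0.26894953797960797
```

View pics/w6d.png

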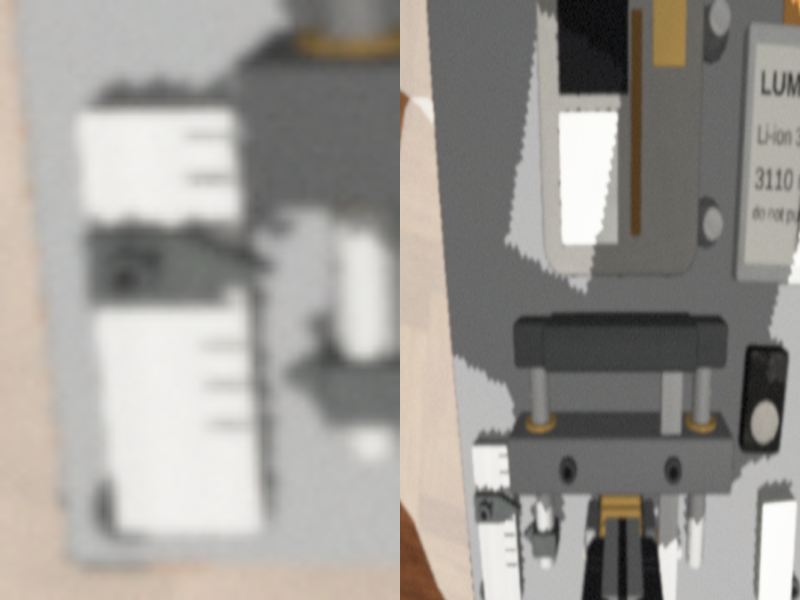

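Left panel (the earlier view): mark tip at (265,263), pointer tip at (287,375). Right panel (now): the jaw and pointer have clearly advanced, with the mark at about (517,508) and the pointer at (527,535). That was my tenth picture, so from here I measure by template matching in rectified images.

```bash
cat > ptr.py <<'E'
from m import *
import sys
S=5; X0,X1,Y0,Y1=-62,-20,-115,-45
def rect(f,z=67):
    c=optics.camera_info('wrist'); K=np.array([[c['fx'],0,c['cx']],[0,c['fy'],c['cy']],[0,0,1.]])
    xs=np.arange(X0,X1,1/S); ys=np.arange(Y1,Y0,-1/S); gx,gy=np.meshgrid(xs,ys)
    W=np.c_[np.c_[gx.ravel(),gy.ravel()]@R.T+t,np.full(gx.size,z)]
    s=json.load(open(f'pics/{f}.json')); H=np.array(c['hand_eye']); M=Ro.from_rotvec(s['r']).as_matrix()
    P=((W-s['p'])@M-H[:3,3])@H[:3,:3]
    uv,_=cv2.projectPoints(P,np.zeros(3),np.zeros(3),K,np.array(c['distortion'],float))
    uv=uv.reshape(*gx.shape,2).astype(np.float32)
    im=cv2.cvtColor(cv2.imread(f'pics/{f}.png'),cv2.COLOR_BGR2GRAY)
    return cv2.remap(im,uv[...,0],uv[...,1],cv2.INTER_CUBIC)
def box(x0,x1,y0,y1): return slice(int((Y1-y1)*S),int((Y1-y0)*S)),slice(int((x0-X0)*S),int((x1-X0)*S))
def match(A,b,B,srch):
    T=A[b]; r=cv2.matchTemplate(B[srch],T,cv2.TM_CCOEFF_NORMED); _,v,_,l=cv2.minMaxLoc(r)
    return (srch[1].start+l[0]-b[1].start)/S, -(srch[0].start+l[1]-b[0].start)/S, round(v,2)
if __name__=='__main__':
    A=rect('w5'); f0=sys.argv[1]; B=rect(f0)
    uv=[(219.75,189.45),(223.05,206.25)]
    T0=[(R.T@(atz('wrist',p,67,'w5')[:2]-t)).round(1) for p in uv]
    m=match(A,box(-58,-45,-77,-64),B,box(-62,-40,-84,-57)); 
    y=T0[1][1]; p=match(A,box(-45,-33,y-5,y+5),B,box(-49,-29,y-8,y+30))
    print('w5 mark,ptr',*T0,'shift mark',m,'ptr',p,'remaining',round(T0[0][1]+m[1]-T0[1][1]-p[1],2))
E
python3 ptr.py w6
python3 - <<'E'
from m import *
for p in[(281.6,355.6),(292.9,374.5)]: print(g(*p,67,'w6'))
E
```

```text
w5 mark,ptr [-45.6 -71.1] [-43.9 -84.6] shift mark (0.4, 0.6, 0.91) ptr (-0.2, 4.4, 0.95) remaining 9.7
[-46.8 -71.2]
[-42.9 -79.8]
```

Emit:
arm_command([
  {"tx": 0,"ty": 0,"tz": -0.004,"spin": 0},
  {"tx": 0,"ty": 0,"tz": -0.004,"spin": 0},
  {"tx": -0.009,"ty": -0.001,"tz": 0,"spin": 0},
  {"tx": -0.008,"ty": 0,"tz": 0,"spin": 0},
  {"tx": 0,"ty": 0,"tz": 0,"spin": 0},
  {"tx": 0,"ty": 0,"tz": 0.004,"spin": 0},
  {"tx": 0,"ty": 0,"tz": 0.004,"spin": 0},
  {"tx": 0,"ty": 0,"tz": 0,"spin": 0},
])

```text
time: 10.67
ee_pos: [472.7, -447.2, 94.7]
eef_rot: [2.737, 1.542, -0.001]
force: [-3.7, 1.4, 9.1]
width: 0.2
gripper_force: 4.7
```

Emit:
arm_command([
  {"tx": 0,"ty": 0,"tz": 0,"spin": 0},
  {"tx": 0,"ty": 0,"tz": 0,"spin": 0},
])

```text
time: 10.83
ee_pos: [472.7, -447.2, 94.6]
eef_rot: [2.736, 1.542, -0.001]
force: [-4.7, 1.8, 8.8]
width: 0.1
gripper_force: 4.7
```

```bash
python3 st.py w7; python3 ptr.py w7
```

```text
10.8333 fix [  0.3 -92. ] z 94.6 yaw-fix 89.9 F [-4.9 -0.8] 8.8 q6 -0.29478034403945014
w5 mark,ptr [-45.6 -71.1] [-43.9 -84.6] shift mark (0.0, 0.4, 0.88) ptr (0.4, 4.8, 0.86) remaining 9.1
```

Emit:
arm_command([
  {"tx": 0.0025,"ty": 0,"tz": 0,"spin": 0},
  {"tx": 0.0025,"ty": 0,"tz": 0,"spin": 0},
  {"tx": 0.0025,"ty": 0,"tz": 0,"spin": 0},
  {"tx": 0.0025,"ty": 0,"tz": 0,"spin": 0},
  {"tx": 0.0025,"ty": 0,"tz": 0,"spin": 0},
  {"tx": 0.0025,"ty": 0,"tz": 0,"spin": 0},
  {"tx": 0.002,"ty": 0,"tz": 0,"spin": 0},
  {"tx": 0,"ty": 0,"tz": 0,"spin": 0},
])

```text
time: 11.55
ee_pos: [482.0, -432.4, 93.8]
eef_rot: [2.735, 1.541, 0.001]
force: [-1.0, -0.6, 5.7]
width: 0.1
gripper_force: 2.7
```

```bash
python3 st.py w8; python3 ptr.py w8
```

```text
11.55 fix [  0.6 -74.5] z 93.8 yaw-fix 89.9 F [-0.5 -1. ] 5.7 q6 -0.26943336904964227
w5 mark,ptr [-45.6 -71.1] [-43.9 -84.6] shift mark (0.4, 0.6, 0.92) ptr (0.0, 9.4, 0.85) remaining 4.7
```

Emit:
arm_command([
  {"tx": 0,"ty": 0,"tz": -0.004,"spin": 0},
  {"tx": 0,"ty": 0,"tz": -0.004,"spin": 0},
  {"tx": -0.009,"ty": 0,"tz": 0,"spin": 0},
  {"tx": -0.008,"ty": 0,"tz": 0,"spin": 0},
  {"tx": 0,"ty": 0,"tz": 0,"spin": 0},
  {"tx": 0,"ty": 0,"tz": 0.004,"spin": 0},
  {"tx": 0,"ty": 0,"tz": 0.004,"spin": 0},
  {"tx": 0,"ty": 0,"tz": 0,"spin": 0},
])

```text
time: 12.27
ee_pos: [472.6, -447.2, 94.7]
eef_rot: [2.737, 1.542, -0.001]
force: [-4.0, 2.4, 9.7]
width: -0.2
gripper_force: 4.7
```

```bash
python3 st.py w9; python3 ptr.py w9
```

```text
12.2667 fix [  0.2 -92.1] z 94.7 yaw-fix 89.9 F [-4.7  0. ] 9.7 q6 -0.29479611875299594
w5 mark,ptr [-45.6 -71.1] [-43.9 -84.6] shift mark (0.0, 0.2, 0.88) ptr (0.4, 10.0, 0.84) remaining 3.7
```

Emit:
arm_command([
  {"tx": 0.0025,"ty": 0,"tz": 0,"spin": 0},
  {"tx": 0.0025,"ty": 0,"tz": 0,"spin": 0},
  {"tx": 0.0025,"ty": 0,"tz": 0,"spin": 0},
  {"tx": 0.0025,"ty": 0,"tz": 0,"spin": 0},
  {"tx": 0,"ty": 0,"tz": 0,"spin": 0},
  {"tx": 0,"ty": 0,"tz": -0.004,"spin": 0},
  {"tx": 0,"ty": 0,"tz": -0.006,"spin": 0},
  {"tx": -0.01,"ty": 0,"tz": -0.02,"spin": 0},
])

```text
time: 12.98
ee_pos: [471.4, -443.4, 118.9]
eef_rot: [-2.729, -1.54, 0.001]
force: [-0.7, 0.1, -0.1]
width: 0.2
gripper_force: 0.0
```

Emit:
arm_command([
  {"tx": -0.01,"ty": 0,"tz": -0.02,"spin": 0},
  {"tx": -0.01,"ty": 0,"tz": -0.016,"spin": 0},
  {"tx": 0,"ty": 0,"tz": 0,"spin": 0},
  {"tx": 0,"ty": 0,"tz": 0,"spin": 0},
  {"tx": 0,"ty": 0,"tz": 0,"spin": 0},
])

```text
time: 13.4
ee_pos: [461.9, -462.6, 157.3]
eef_rot: [-2.735, -1.541, 0.0]
force: [-0.8, -0.6, -0.1]
width: 0.2
gripper_force: 0.0
```

```bash
python3 st.py w10; python3 ptr.py w10
python3 - <<'E'
from ptr import *
# dark profile along y: pointer-tip & mark-tip rows, by darkest-run in thin x bands
B=rect('w10')
for n,x0,x1 in[('mark',-50,-47.5),('ptr',-43.4,-41.5)]:
    pr=B[box(x0,x1,-95,-60)].mean(1); print(n,' '.join(f'{-60-i/S:.0f}:{v:.0f}' for i,v in list(enumerate(pr))[::5]))
E
```

```text
13.4 fix [  -1.  -110.8] z 157.3 yaw-fix 89.9 F [-0.3 -0.9] -0.1 q6 -0.32372747395453855
w5 mark,ptr [-45.6 -71.1] [-43.9 -84.5] shift mark (-0.2, -0.2, 0.97) ptr (0.8, 13.4, 0.83) remaining -0.2
mark -60:192 -61:184 -62:199 -63:206 -64:206 -65:198 -66:171 -67:155 -68:123 -69:95 -70:92 -71:108 -72:115 -73:130 -74:173 -75:187 -76:181 -77:198 -78:208 -79:209 -80:201 -81:197 -82:205 -83:206 -84:203 -85:195 -86:187 -87:199 -88:206 -89:206 -90:195 -91:190 -92:203 -93:208 -94:208
ptr -60:107 -61:106 -62:105 -63:113 -64:132 -65:140 -66:131 -67:112 -68:113 -69:129 -70:117 -71:81 -72:87 -73:126 -74:149 -75:140 -76:131 -77:150 -78:172 -79:186 -80:196 -81:196 -82:197 -83:196 -84:195 -85:196 -86:195 -87:194 -88:196 -89:196 -90:197 -91:194 -92:195 -93:196 -94:196
```

Run:
```python
import ptr
from ptr import *
B=rect('w10'); P=B[box(-53,-33,-80,-62)][::3,::2]
for i,r in enumerate(P): print(f'{-62-i*3/S:6.1f} '+''.join('#@%*+=-. '[min(8,int(v)//26)] for v in r))
# jaw: shift of jaw front-edge, z=78
ptr.X0,ptr.X1,ptr.Y0,ptr.Y1=-45,45,-50,10
A=rect('w5',78);C=rect('w10',78)
print('jaw shift',match(A,box(-36,36,-32,-18),C,box(-40,40,-36,2)))
for n,I in(('w5',A),('w10',C)):
    pr=np.diff(cv2.GaussianBlur(I[box(-20,20,-45,0)].mean(1),(1,7),0).ravel()); k=np.argsort(-abs(pr))[:8]; print(n,sorted([(round(-k_/S,1),round(float(pr[k_]),1)) for k_ in k]))
```

```text
-62.0            .-=++*+++++++++++**++++++++++++++++++++
 -62.6            .-=+**+++++++++++******++**++++++++++++
 -63.2            .-=+**++======+++***********+++++++++++
 -63.8            .-=+*++==----==+++**+++++++++++++++++++
 -64.4            .-=+*++=------==+++***+++++++++++======
 -65.0            .-=+*++==------=++++++++**++++++=======
 -65.6 -.......  .-=++**++==----==++++++++***+++++=======
 -66.2 =====---...-=+***++++=====+++++++******++++=======
 -66.8 ++++==--..-==+**+++++++++++++++********+++++======
 -67.4 **+++===--==+++++++++++++++++***********+++++====+
 -68.0 *****+++===+++++=====+++++++*****%%%%%***+++++++++
 -68.6 *********++**++=----======++***%%%%%%%%%**********
 -69.2 +++***********+=---------==+**%%%%%%%%%%%%%%%%%%%%
 -69.8 ++++++********+==-------==+**%%%%%%%%%%%%%%%%%%%%%
 -70.4 +++++++++*****++==----===+**%%%%%%%%%%%%%%%%%%%%%%
 -71.0 +++++++++++++**+++====+++**%%%%%%%%%%%%%%%%%%%%%%%
 -71.6 +++++++++++++***++++=+++**%%%%%%%%%%%%%%%%%%%%%%%%
 -72.2 +++++++++++++++++======+++**%%%%%%%%%%%%%%%%%%%%%%
 -72.8 ++++++++==+++++==-------==+**%%%%%%%%%%%%%%%%%%%%%
[... 398 characters left out ...]
*+++++++
 -77.6            .-=+==-.......--=======+++**+++++++++++
 -78.2            .-===--........-------===+++++++======+
 -78.8            .-===--.........---..----===+++========
 -79.4            .-===--.................---============
jaw shift (-0.6, 13.4, 0.65)
w5 [(np.float64(-34.4), 5.1), (np.float64(-34.2), 5.1), (np.float64(-22.0), -5.8), (np.float64(-21.8), -7.1), (np.float64(-21.6), -7.7), (np.float64(-21.4), -7.6), (np.float64(-21.2), -6.9), (np.float64(-21.0), -5.7)]
w10 [(np.float64(-22.2), 7.1), (np.float64(-22.0), 8.4), (np.float64(-21.8), 9.2), (np.float64(-21.6), 9.2), (np.float64(-21.4), 8.2), (np.float64(-8.4), -7.3), (np.float64(-8.2), -7.4), (np.float64(-8.0), -7.2)]
```

Emit:
arm_command([
  {"tx": 0,"ty": -0.022,"tz": 0.008,"spin": 0},
  {"tx": 0,"ty": -0.022,"tz": 0.008,"spin": 0},
  {"tx": 0,"ty": 0,"tz": 0.008,"spin": 0},
  {"tx": 0,"ty": 0,"tz": 0,"spin": 0},
  {"tx": 0,"ty": 0,"tz": 0,"spin": 0},
  {"tx": 0,"ty": 0,"tz": 0,"spin": 0},
])

```text
time: 13.95
ee_pos: [425.3, -441.0, 134.8]
eef_rot: [2.737, 1.542, 0.0]
force: [0.8, 0.3, -0.4]
width: 0.2
gripper_force: 0.0
```

```bash
python3 st.py w11
python3 - <<'E'
from ptr import *
B=rect('w11'); P=B[box(-53,-36,-80,-63)][::2,::2]
for i,r in enumerate(P): print(f'{-63-i*2/S:6.1f} '+''.join('#@%*+=-. '[min(8,int(v)//26)] for v in r))
E
```

```text
13.95 fix [ -43.5 -111.2] z 134.8 yaw-fix 89.9 F [0.5 0.7] -0.4 q6 -0.3468469482300074
 -63.0 ==========+++++++*******++*+++++++++***++++
 -63.4 =========+++++++++******+**+++++**+*****+++
 -63.8 =========+++++++++++++*****++++++++*****+++
 -64.2 =========++++++++++++++++++++++++++++**++++
 -64.6 =========++++++++++++++++++++++++++++***+++
 -65.0 =========++++++++++++++++++++++++++++***+++
 -65.4 ++++++++++++++++++++++++++++++++++++****+++
 -65.8 ++++++++++++++++++++++++++++++++++++****+++
 -66.2 ++++++++++++++++++++++++++++++++++******+++
 -66.6 +++++++=++++++++++++++++++++++++++******+++
 -67.0 +++++====+++++++++++++++++++++++*********++
 -67.4 *++++====++++++++++++++++++++++****%%%***++
 -67.8 ***+++===+++++++++++++++++++*****%%%%%%***+
 -68.2 %%***+++++++++++++++++++++******%%%%%%%%***
 -68.6 %%%***++++++++++++++++++++****%%%%%%@%%%%%*
 -69.0 %%%%%************++++++******%%%%%%%@%%%%%%
 -69.4 %%%%%%%***********++++*****%%%%%%%%%%%%%%%%
 -69.8 %%%%%%%%%%%%**************%%%%%%%%%%%%%%%%%
 -70.2 %%%%%%%%%%%%%%%**********%%%%%%%%%%%%%%%%%%
 -70.6 %%%%%%%%%%%%%%%%%*******%%%%%%%%%%%%%
[... 479 characters left out ...]
++++++++++++++++++++++****%%%%%%%%%%%
 -75.0 ***++++++++++++++++++++++++++****%%%%%%%%%%
 -75.4 ***++++++++++++++++++++++++++*****%%%%%%%%%
 -75.8 *+++++++++++++++++++++++++++++++***%%%%%%%%
 -76.2 ++++++++++++++++++++++++++++++++***%%%%%%%%
 -76.6 +++++++=++++++++++++++++++++++++*****%%%%**
 -77.0 =========++++++++++++++++++++++++**********
 -77.4 =========+++++++++++++++++++++++++********+
 -77.8 =========+++++++++++++++++++++++++++*****++
 -78.2 =========++++++++++++++++++++++++++++***+++
 -78.6 =========+++++++++++++++++++++++++++****+++
 -79.0 =========+++++++++++++++++++++++++++****+++
 -79.4 =========+++++++++++++++++++++++++++++**+++
 -79.8 +=======+++++++++++++++++++++++++++++++++++
```

Run:
```python
import ptr
from ptr import *
ptr.X0,ptr.X1,ptr.Y0,ptr.Y1=-45,60,-12,75
A=rect('w5',65);C=rect('w10',65)
print('frame',match(A,box(-25,25,0,30),C,box(-33,33,-8,38)),'pin',match(A,box(28,44,-4,16),C,box(22,50,-10,22)))
print(arm.hand_in())
```

```text
frame (0.4, -3.4, 0.94) pin (0.0, 0.4, 0.93)
the job is handed in; nothing more can be done
None
```

I handed the job in with one check unresolved. The frame was pushed squarely against both pins and beside the fence before I touched the wheel. I then rolled the wheel in three strokes, and the pointer tip ended within about 0.2 mm of the gauge mark. The final image match, which I ran in the same step as the hand-in, showed the frame about 3.4 mm away from the fence. That may be an artefact of shadows or of the frame being partly out of view, but I could not confirm it.

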